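Close and lock a reader's filter cover with a push rivet

ROBOT

A 6-joint arm with a two-finger parallel gripper is mounted at the origin on a cart in front of the work surface, level with it; the furniture and walls round the work are solid. World frame = base frame: x ahead of the robot, y to its left, z up, the work surface at z = 0. Lengths are in m, angles in rad, forces in N, time in s.
With the tool pointing down it reaches from about 0.3 to 0.875 m from the base axis. Payload 6.4 kg.
Tool frame: the origin (TCP) lies midway between the tips of the shut fingers; the grasp point (between the pads) lies 19 mm behind it; z points along the fingers, y is the line along which they close (so a half turn about z gives the same grasp; the last joint's range is limited). The gripper opens to 85 mm and grips with 20 to 120 N. Pads are 22 mm wide; open, the fingers measure 114 mm over their backs; the gripper's body (76 mm by 85 mm) begins 54 mm behind the grasp point. The pads swing forward as they close: fully open they stand 13 mm farther back than shut.
Start: joints at [-0.206, 0.181, 1.607, -0, 1.354, -0.206], TCP at [0.575, 0, 0.231] pointing down, gripper open.
Joint ranges: [-2.99, 2.99], [-0.89, 2.07], [0.3, 2.58], [-1.14, 4.28], [0, 2.63], [-3.12, 3.12]. Speed limits (rad/s): [2.57, 2.57, 3.01, 3.14, 3.14, 3.14].

INTERFACE

Orientations are given as a unit quaternion [w, x, y, z].
In Python, from bench import sensors, vision, ctrl gives the robot as it stands.
- The arm moves only by the tool carry_out, never from a script. Its argument "deltas" is text: rows parted by semicolons, each of 7 numbers parted by spaces: the shift along the tool's x, y, z in mm, then the turn, a rotation vector about the tool's x, y, z in rad, then the closure, from 0 (fully open) to 1 (shut). In form: tx ty tz ax ay az claw; .... A call has 1 to 12 rows; each row is the pose to reach, as a shift and turn from the pose commanded when the call began, along the tool's axes at that moment; what a row does not reach only later rows make up. A row lasts 1/8 s, in which the tool goes at most 62.5 mm and 10.7 degrees, less where a joint would pass 70% of its speed; a pose out of reach is approached as far as the arm can. A call with a gripper value outside its range is refused whole. The fingers move at their own pace and stop on an object; the grip force is fixed at half the most. Time passes only in rows, so rows that repeat a pose let the fingers close. It gives the time, the measured TCP pose, the force, the opening and the grip force at its end, in the units of the state.
- sensors.get_obs(): the state, without advancing time (a new reading comes with each control period).
- vision.camera(name): name is "scene" or "side" or "wrist"; returns the picture (420x560x3 uint8, blue, green, red); there is no depth.
- vision.camera_model(name): a dict with "K" (3x3 intrinsics, pixels), "k1" (the pictures are not rectified: a ray, as slopes to the right and down, at radius r is drawn at 1 + k1 r^2 times it, then the intrinsics apply), "extrinsics" (4x4, takes a point from world to camera coordinates); the wrist camera has in their place "hand_eye" (4x4, takes a point from camera to tool coordinates, whose origin is the TCP and whose axes are the flange's). Camera axes: x right, y down, z forward; pixel columns grow to the right and rows downward; lengths in m; the calibration is good to about 2 mm. A picture is of the moment at which its call begins: read the wrist's pose just before it. camera_model takes no time and is no camera call.
- ctrl.hand_in(): hands the job in; it is judged then, once.
The state is a dict: "time_s": time; "q": joint angles; "dq": joint speeds; "joint_efforts": joint torques, N m; "eef_pos": TCP position; "eef_rot": TCP orientation; "wrist_force": force on the tool from outside, world axes, zero at the start; "torque": the same for the moment, N m; "opening": opening from 0.0 (shut) to 1.0 (fully open); "grasp_force": force on a finger pad.
Only numpy, scipy, OpenCV 4.12 (cv2) and the standard library are available. Lean on these libraries where they do the work, as an engineer would, in place of code of your own. Each camera call takes 0.05 s, during which the arm holds its last target. There are 200 camera calls.

TASK

The filter cover on top of the bench reader has been left part open: push it along its rails fully home, take the larger push rivet from the parts block and set it through the cover's hole with its pin still raised, until its flange sits on the cover. Then press the pin down flush with the collar, so that the legs spread under the deck and the rivet alone holds the cover down on its seal. The plastic cracks easily, so push and press gently and stop as soon as a part is home; leave the small rivet and everything round about undisturbed.

Things in the scene. Friction and masses are not known exactly. Their poses are not given: they have to be found in the camera images.
- reader: white bench reader, fixed, 205 x 190 mm and 60 mm high, display on its sloping front (-x side). Origin under its middle, z up, +x to its back. On its flat deck (60 mm up) lies the grey filter cover between two side rails along x (rail tops 72 mm up, inner edges at y = +-58 mm). The cover cracks if pushed or loaded with over 25 N
- lock_hole (a point): centre of the round 11.5 mm hole in the reader's deck, at the top of the 4 mm thick deck (5, 0, 60 mm in the reader's frame); fixed, hollow below; x, y, z axes as the reader's
- cover_rib (a point): top centre of the cover's thumb rib: upright, 8 mm thick (along x), 56 mm wide (along y), 13 mm high above the cover, moving with it. The cover is 100 x 119 mm, 3 mm thick, its front edge 10 mm before the rib's middle. It slides along the reader's x axis with about 3 N of drag, stays where it is left, starts 8 to 18 mm short of home, and meets a hard stop at the back when home
- cover_hole (a point): centre of the round 11.5 mm hole in the cover, on the cover's top face, 45 mm behind the rib's middle, clear for 30 mm all round; plumb above the deck's hole when the cover is home. The cover rides on a foam seal: its top is 6 mm above the deck when free, 3 mm when pressed flat. The seal springs back: 2 N to start, 5 N to press flat; a spread rivet keeps it pressed
- parts_block: black block, fixed, 122 x 52 mm foot, top face 28 mm up, with a row of three 11.5 mm holes along its y axis at -36, 0 and +36 mm. Origin under its middle. The two push rivets stand in its outer holes, which in which varies
- rivet: the larger white push rivet, about 75 g, standing upright. Origin: centre of the flange's underside, z up. Flange 24 mm wide, 3 mm thick; above it a round collar 16 mm wide, from 3 to 13 mm up; below it a 10 mm shank and four legs, rounded at the tip, 16.5 mm long in all
- pin_top (a point): top centre of the larger rivet's round pin, 10 mm wide. Raised, it stands 8 mm above the collar's top (21 mm above the flange's underside); pressed home it is flush with the collar (13 mm) and goes no farther. It takes about 13 N to move and stays where it is left. Each mm of travel spreads the legs by 0.5 mm each, so a rivet whose pin is down enters no hole
- small_rivet: the smaller white push rivet, for another panel: flange 17 mm, collar 11 mm wide. Origin: centre of the flange's underside. To be left in its hole
- bench_timer: white bench timer, 62 mm wide, 58 mm high, standing behind the work; origin under its middle. To be left alone
- dropper: white dropper bottle, 32 mm wide, 74 mm high, standing behind the work; origin under its middle. To be left alone

How it is judged:
By the outcome, as a careful person would: the job done as asked, in the order asked, and still so for the second after the job is handed in, with the robot touching nothing.
It also fails if it takes over 64 s, if anything falls off the work surface, if the arm or the gripper's body presses on something with over 40 N, if the wrist force passes 120 N, or if a joint passes its speed limit or range.

## Working session

There is one attempt and no reset: what is moved stays moved. The work goes in short steps, Python scripts to look and compute and a tool call to move; the robot and the scene stay as the last step left them, time stands still between calls to the robot, and variables do not carry over. Pictures are saved under pics/ and viewed, at most 13 in all, crops included, and the job is handed in when it is done.

Besides the shell and the picture viewer there is one more tool, called after "Call:" in YAML: its name, and indented under it one key for each argument. carry_out: Moves the arm, as the interface text tells. Its arguments: {"type":"object","properties":{"deltas":{"type":"string"}},"required":["deltas"]}

```bash
mkdir -p pics; python3 - <<'E'
from bench import sensors, vision
import cv2, numpy as np
o=sensors.get_obs(); print(o)
for n in ["scene","side","wrist"]:
    im=vision.camera(n); cv2.imwrite(f"pics/{n}0.png",im)
    print(n,{k:np.round(v,4).tolist() for k,v in vision.camera_model(n).items()})
a=cv2.imread("pics/scene0.png");b=cv2.imread("pics/side0.png")
E
```

```text
{'time_s': 0.0, 'q': array([-2.06329070e-01,  1.81566640e-01,  1.60799209e+00, -5.25809313e-06,
        1.35377344e+00, -2.06306892e-01]), 'dq': array([ 0.00057023,  0.00109107, -0.00177759, -0.00028867,  0.00146371,
        0.00078343]), 'joint_efforts': array([ 3.41415571e-04, -4.44869328e+01, -3.51340663e+01, -2.51131587e-04,
        9.11703974e-03,  3.43231875e-05]), 'eef_pos': array([5.74461289e-01, 1.11873306e-04, 2.30377437e-01]), 'eef_rot': array([-7.26554595e-04,  7.07113953e-01,  7.07099074e-01, -4.78127949e-04]), 'wrist_force': array([-0.14271433, -0.16243684, -0.92434743]), 'torque': array([-0.02386238,  0.02138088,  0.00984212]), 'grasp_force': 0.0, 'opening': 1.001544886880579}
scene {'K': [[385.7152, 0.0, 281.4102], [0.0, 385.7152, 203.7745], [0.0, 0.0, 1.0]], 'k1': -0.0853, 'extrinsics': [[0.6101, -0.7922, 0.0129, -0.4136], [-0.6164, -0.4848, -0.6205, 0.3385], [0.4978, 0.3706, -0.7841, 0.6902], [0.0, 0.0, 0.0, 1.0]]}
side {'K': [[489.2886, 0.0, 278.0065], [0.0, 489.2886, 205.2584], [0.0, 0.0, 1.0]], 'k1': -0.0603, 'extrinsics': [[0.9985, -0.0499, 0.0219, -0.5882], [-0.0073, -0.5207, -0.8537, -0.0071], [0.054, 0.8523, -0.5202, 1.0925], [0.0, 0.0, 0.0, 1.0]]}
wrist {'K': [[309.363, 0.0, 282.0848], [0.0, 309.363, 209.2776], [0.0, 0.0, 1.0]], 'k1': -0.0653, 'hand_eye': [[-0.0003, -0.9573, -0.289, 0.0727], [1.0, -0.0002, -0.0003, 0.0006], [0.0003, -0.289, 0.9573, -0.1432], [0.0, 0.0, 0.0, 1.0]]}
```

View pics/scene0.png

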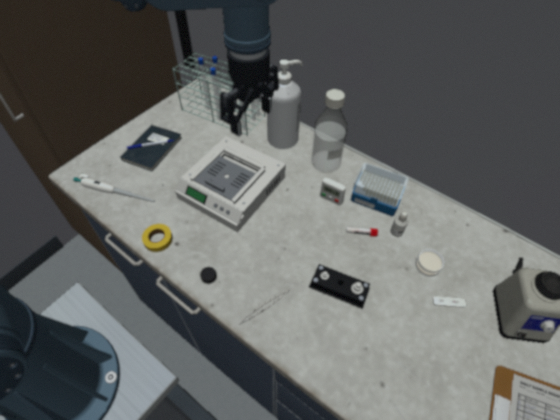

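View pics/wrist0.png

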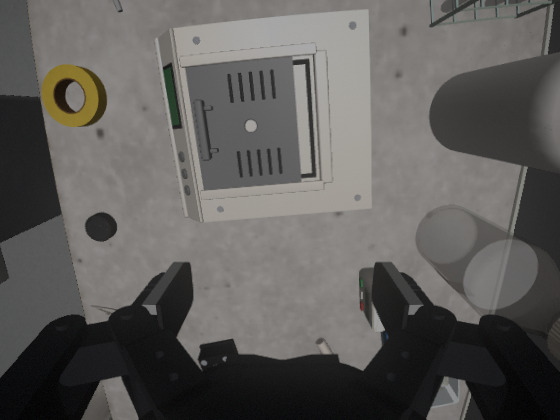

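View pics/side0.png

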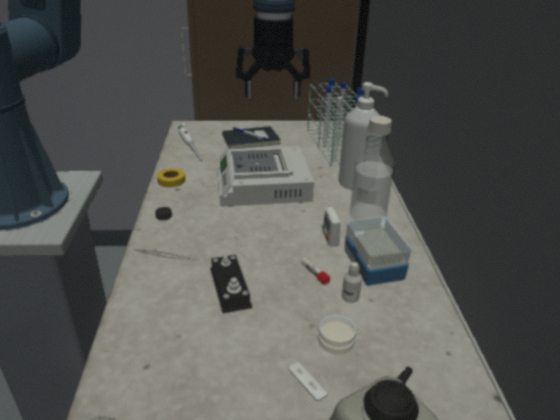

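The wrist view shows the cover with its hole near (251,126) and the rib near (203,130). The block is at about (340,285) in the scene view and (230,283) in the side view. I'll write a helper, then look closer at the block.

```bash
cat > h.py <<'E'
import numpy as np, cv2
from bench import sensors, vision
from scipy.spatial.transform import Rotation as R
def tool(o=None):
    o=o or sensors.get_obs(); T=np.eye(4); w,x,y,z=o["eef_rot"]
    T[:3,:3]=R.from_quat([x,y,z,w]).as_matrix(); T[:3,3]=o["eef_pos"]; return T
def cam(n,T=None):
    m=vision.camera_model(n)
    C=T@np.array(m["hand_eye"]) if n=="wrist" else np.linalg.inv(m["extrinsics"])
    return np.array(m["K"]),m["k1"],C
def ray(c,px):
    K,k1,C=c; u=cv2.undistortPoints(np.array(px,float).reshape(-1,1,2),K,np.array([k1,0,0,0.])).reshape(-1,2)
    return C[:3,3],(C[:3,:3]@np.c_[u,np.ones(len(u))].T).T
def onz(c,px,z):
    o,d=ray(c,px); return o+d*((z-o[2])/d[:,2])[:,None]
def proj(c,P):
    K,k1,C=c; p=(np.linalg.inv(C)@np.r_[P,1])[:3]; s=p[:2]/p[2]; s=s*(1+k1*(s@s)); return K[:2,:2]@s+K[:2,2]
E
python3 - <<'E'
from h import *
T=tool(); c=cam("wrist",T)
for nm,p,z in [("screws",[(196,40),(352,26),(221,209),(357,198)],.06),("hole",[(251,126)],.066),("rib",[(203,104),(210,155)],.079),("railends",[(181,61),(316,45),(190,198),(324,183)],.072)]:
    print(nm,np.round(onz(c,p,z)*1e3,1).tolist())
s=cam("scene");d=cam("side")
print(np.round(onz(s,[(322,283),(357,289),(314,266),(370,277),(311,287),(365,305)],.028)*1e3,1).tolist())
print(np.round(onz(d,[(228,265),(234,286)],.028)*1e3,1).tolist())
a=cv2.imread("pics/scene0.png")[250:315,300:385];b=cv2.imread("pics/side0.png")[245:320,195:280]
w=cv2.imread("pics/wrist0.png")[10:225,150:380]
A=cv2.resize(a,(400,300),interpolation=3);B=cv2.resize(b,(400,300),interpolation=3)
cv2.imwrite("pics/c1.png",np.hstack([A,B]))
E
```

```text
screws [[494.8, 142.7, 60.0], [639.2, 154.3, 60.0], [509.9, -21.6, 60.0], [653.6, -9.5, 60.0]]
hole [[544.8, 64.0, 66.0]]
rib [[502.7, 84.3, 79.0], [506.3, 37.8, 79.0]]
railends [[483.0, 122.5, 72.0], [605.2, 135.1, 72.0], [481.4, -6.3, 72.0], [616.5, 9.1, 72.0]]
[[465.5, -269.9, 28.0], [498.5, -335.2, 28.0], [488.4, -233.8, 28.0], [539.3, -342.9, 28.0], [443.9, -257.0, 28.0], [477.9, -366.5, 28.0]]
[[485.4, -271.4, 28.0], [497.6, -328.5, 28.0]]
```

View pics/c1.png

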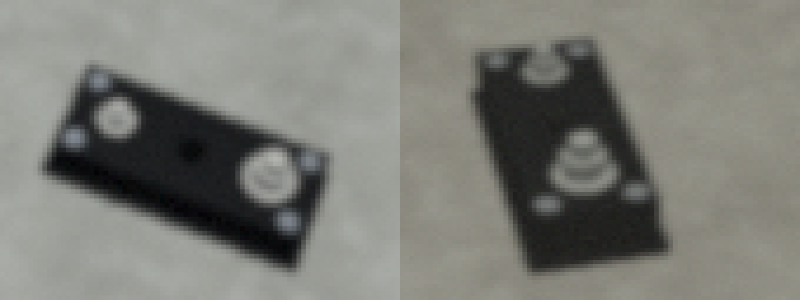

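The larger rivet is at the block's -y end, near (498,-333). The reader's yaw is about +4.8°, and the cover hole is near (545,64). I'll go to the front of the rib with the fingers shut.

Call:
carry_out:
  deltas: "15 -30 30 0 0 -0.03 1; 40 -70 60 0 0 -0.084 1; 57 -109 95 0 0 -0.084 1; 57 -109 95 0 0 -0.084 1; 57 -109 95 0 0 -0.084 1; 57 -109 95 0 0 -0.084 1"

```text
time_s: 0.9
eef_pos: [0.4681, 0.0564, 0.1377]
eef_rot: [0.001, 0.677, 0.736, 0.001]
wrist_force: [1.1, -0.6, 0.1]
opening: 0.004
grasp_force: 0.0
```

```bash
python3 - <<'E'
from h import *
o=sensors.get_obs(); print(o["eef_pos"],o["opening"],o["wrist_force"],o["time_s"])
cv2.imwrite("pics/w1.png",vision.camera("wrist"))
c=cam("wrist",tool(o)); print(proj(c,o["eef_pos"]))
E
```

```text
[0.468053   0.05644842 0.1376842 ] 0.004406759451145554 [ 1.05285057 -0.61286512  0.08585115] 0.9
[281.23766263 264.34953066]
```

View pics/w1.png

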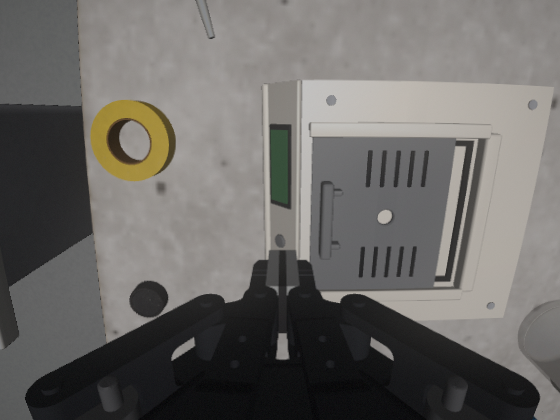

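Seen closer, the rib top spans x 320–332 and y 182–259, the hole is at (385,217), and the shut finger tips are at (269–297, 251).

```bash
python3 - <<'E'
from h import *
o=sensors.get_obs(); T=tool(o); c=cam("wrist",T); Ti=np.linalg.inv(T)
def t(p,z): return np.round([(Ti@np.r_[q,1])[:3]*1e3 for q in onz(c,p,z)],1).tolist()
print("rib",t([(320,220),(332,220),(326,182),(326,259)],.079)); print("hole",t([(385,217)],.066), onz(c,[(385,217)],.066))
print("tip",t([(269,251),(297,251)],o["eef_pos"][2]))
print("cover back",t([(455,138),(434,288)],.066),"front",t([(313,138),(312,288)],.066),"frame",t([(467,144),(448,287),(498,136),(472,290)],.066))
E
```

```text
rib [[4.0, 26.5, 58.6], [4.0, 34.8, 58.6], [30.7, 29.6, 58.6], [-25.6, 32.0, 58.6]]
hole [[1.8, 76.2, 71.7]] [[0.54386033 0.06459758 0.066     ]]
tip [[7.5, -6.2, -0.0], [7.5, 8.0, 0.0]]
cover back [[59.5, 120.6, 71.8], [-58.4, 122.6, 71.9]] front [[58.5, 21.5, 71.6], [-57.1, 24.0, 71.6]] frame [[55.5, 130.0, 71.9], [-57.8, 134.2, 71.9], [61.5, 152.2, 71.9], [-61.1, 155.3, 72.0]]
```

Call:
carry_out:
  deltas: "2 0 30 0 0 0 1; 2 0 60 0 0 -0.012 1; 2 0 66 0 0 -0.012 1; 2 6 66 0 0 -0.012 1; 2 12 66 0 0 -0.012 1; 2 14 66 0 0 -0.012 1; 2 14 66 0 0 -0.012 1; 2 14 66 0 0 -0.012 1"

```text
time_s: 1.95
eef_pos: [0.4797, 0.0602, 0.0704]
eef_rot: [0.0, 0.672, 0.74, 0.0]
wrist_force: [-0.4, 0.6, 0.4]
opening: 0.001
grasp_force: 0.0
```

Call:
carry_out:
  deltas: "0 1 0 0 0 0 1; 0 2 0 0 0 0 1; 0 3 0 0 0 0 1; 0 4 0 0 0 0 1; 0 5 0 0 0 0 1; 0 6 0 0 0 0 1; 0 7 0 0 0 0 1; 0 8 0 0 0 0 1; 0 9 0 0 0 0 1; 0 9 0 0 0 0 1"

```text
time_s: 3.2
eef_pos: [0.4889, 0.0611, 0.0703]
eef_rot: [0.0, 0.672, 0.74, 0.0]
wrist_force: [-2.4, -0.6, 0.7]
opening: 0.004
grasp_force: 1.2
```

Call:
carry_out:
  deltas: "0 1 0 0 0 0 1; 0 2 0 0 0 0 1; 0 3 0 0 0 0 1; 0 4 0 0 0 0 1; 0 5 0 0 0 0 1; 0 5 0 0 0 0 1"

```text
time_s: 3.95
eef_pos: [0.4939, 0.0615, 0.0703]
eef_rot: [0.0, 0.672, 0.74, 0.0]
wrist_force: [-2.9, -0.6, -0.9]
opening: -0.002
grasp_force: 1.1
```

Call:
carry_out:
  deltas: "0 0.5 0 0 0 0 1; 0 1 0 0 0 0 1; 0 1.5 0 0 0 0 1; 0 2 0 0 0 0 1; 0 2 0 0 0 0 1"

```text
time_s: 4.58
eef_pos: [0.4958, 0.0617, 0.0703]
eef_rot: [0.0, 0.672, 0.74, 0.0]
wrist_force: [-3.6, -1.3, -0.4]
opening: 0.005
grasp_force: 1.2
```

Call:
carry_out:
  deltas: "0 0.5 0 0 0 0 1; 0 1 0 0 0 0 1; 0 1.5 0 0 0 0 1; 0 1.5 0 0 0 0 1"

```text
time_s: 5.08
eef_pos: [0.4973, 0.0619, 0.0703]
eef_rot: [0.0, 0.672, 0.74, 0.0]
wrist_force: [-2.9, -1.2, -0.1]
opening: -0.002
grasp_force: 1.2
```

Call:
carry_out:
  deltas: "0 0.5 0 0 0 0 1; 0 1 0 0 0 0 1; 0 1 0 0 0 0 1"

```text
time_s: 5.45
eef_pos: [0.4983, 0.062, 0.0703]
eef_rot: [0.0, 0.672, 0.74, 0.0]
wrist_force: [-3.2, -2.4, 0.9]
opening: 0.002
grasp_force: 1.2
```

Call:
carry_out:
  deltas: "0 0.5 0 0 0 0 1; 0 1 0 0 0 0 1; 0 1 0 0 0 0 1"

```text
time_s: 5.82
eef_pos: [0.4993, 0.0621, 0.0703]
eef_rot: [0.0, 0.672, 0.74, 0.0]
wrist_force: [-3.5, -1.1, -0.0]
opening: -0.003
grasp_force: 1.2
```

Call:
carry_out:
  deltas: "0 0.5 0 0 0 0 1; 0 1 0 0 0 0 1; 0 1 0 0 0 0 1"

```text
time_s: 6.2
eef_pos: [0.5001, 0.0621, 0.0703]
eef_rot: [-0.0, 0.672, 0.74, -0.0]
wrist_force: [-3.9, -2.0, 0.4]
opening: 0.003
grasp_force: 1.8
```

Call:
carry_out:
  deltas: "0 0.5 0 0 0 0 1; 0 1 0 0 0 0 1; 0 1 0 0 0 0 1"

```text
time_s: 6.58
eef_pos: [0.5002, 0.0621, 0.0699]
eef_rot: [-0.001, 0.672, 0.74, -0.001]
wrist_force: [-6.3, -3.2, 0.3]
opening: 0.001
grasp_force: 3.1
```

Call:
carry_out:
  deltas: "0 0.5 0 0 0 0 1; 0 0.8 0 0 0 0 1; 0 0.8 0 0 0 0 1"

```text
time_s: 6.95
eef_pos: [0.5003, 0.0622, 0.0696]
eef_rot: [-0.001, 0.672, 0.74, -0.001]
wrist_force: [-8.3, -3.8, 1.8]
opening: -0.0
grasp_force: 4.0
```

The cover met its stop at TCP x=0.500. Next I back off and hover over the hole with the fingers part open.

Call:
carry_out:
  deltas: "0 -5 0 0 0 0 1; 0 -10 -5 0 0 0 1; 0 -10 -30 0 0 0 1; 0 10 -60 0 0 0 0.5; 0 35 -60 0 0 0 0.5; -1 54 -60 0 0 0 0.5; -1 54 -60 0 0 0 0.5; -1 54 -60 0 0 0 0.5; -1 54 -60 0 0 0 0.5; -1 54 -60 0 0 0 0.5"

```text
time_s: 8.2
eef_pos: [0.5554, 0.0665, 0.1303]
eef_rot: [-0.0, 0.672, 0.74, -0.0]
wrist_force: [-0.1, -0.6, -0.0]
opening: 0.503
grasp_force: 0.0
```

```bash
python3 - <<'E'
from h import *
o=sensors.get_obs(); print(o["eef_pos"],o["opening"],o["wrist_force"],o["time_s"])
im=vision.camera("wrist"); cv2.imwrite("pics/w2.png",im)
T=tool(o); c=cam("wrist",T); Ti=np.linalg.inv(T); u,v=proj(c,np.array([.5565,.0658,.066])); print(u,v)
cv2.imwrite("pics/w2c.png",np.hstack([cv2.resize(im,(420,315)),cv2.resize(im[int(v)-40:int(v)+40,int(u)-45:int(u)+45],(354,315),interpolation=3)]))
E
```

```text
[0.55541535 0.06654972 0.13032268] 0.5033188563244609 [-0.06484283 -0.6127161  -0.0416918 ] 8.2
282.9526174105653 223.93942024301143
```

View pics/w2c.png

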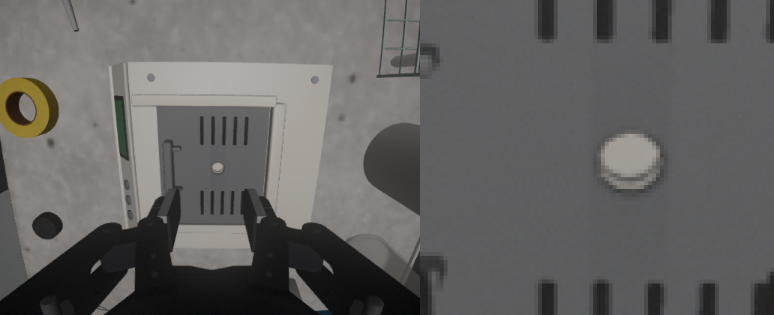

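The hole shows at pixel (290.6,224), about 5 mm beyond my prediction. The finger backs stand wider than the tips, so the cover travelled about 17 mm and its back edge now meets the frame. I'll measure the hole exactly.

```bash
cat >> h.py <<'E'
def tl(T,P): return np.round([(np.linalg.inv(T)@np.r_[q,1])[:3]*1e3 for q in P],2).tolist()
E
python3 - <<'E'
from h import *
o=sensors.get_obs(); T=tool(o); c=cam("wrist",T)
g=cv2.cvtColor(cv2.imread("pics/w2.png"),6)[195:255,265:316]
m=(g>135).astype(np.uint8); cs,_=cv2.findContours(cv2.morphologyEx(m,cv2.MORPH_CLOSE,np.ones((3,3))),0,1)
for k in cs:
    if cv2.contourArea(k)>60:
        x,y,w,h=cv2.boundingRect(k); e=cv2.fitEllipse(k); p=(e[0][0]+265,e[0][1]+195)
        print(x+265,y+195,w,h,e,p,tl(T,onz(c,[p],.066)),onz(c,[p],.066))
E
```

```text
283 217 14 11 ((24.831707000732422, 26.893545150756836), (9.677807807922363, 12.574629783630371), 83.71831512451172) (289.8317070007324, 221.89354515075684) [[0.67, 5.9, 64.37]] [[0.56135959 0.06775511 0.066     ]]
```

Call:
carry_out:
  deltas: "-50 -12 0 0 0 0 0.5; -100 -24 0 0 0 0 0.5; -150 -36 0 0 0 0 0.5; -200 -48 0 0 0 0 0.5; -250 -60 0 0 0 0 0.5; -300 -72 0 0 0 0 0.5; -350 -84 0 0 0 0 0.5; -393 -95 10 0 0 0 0.5; -393 -95 25 0 0 0 0.5; -393 -95 25 0 0 0 0.5; -393 -95 25 0 0 0 0.5; -393 -95 25 0 0 0 0.5"

```text
time_s: 9.75
eef_pos: [0.4996, -0.3329, 0.106]
eef_rot: [0.0, 0.672, 0.741, 0.0]
wrist_force: [0.2, 0.1, 0.2]
opening: 0.503
grasp_force: 0.0
```

```bash
python3 - <<'E'
from h import *
o=sensors.get_obs(); print(o["eef_pos"],o["eef_rot"],o["opening"],o["time_s"])
im=vision.camera("wrist"); cv2.imwrite("pics/w3.png",im)
T=tool(o); c=cam("wrist",T); u,v=proj(c,np.array([.498,-.333,.031])); print(u,v)
u0,v0=int(u)-45,int(v)-45; print(u0,v0)
cv2.imwrite("pics/w3c.png",np.hstack([cv2.resize(im,(420,315)),cv2.resize(im[v0:v0+90,u0:u0+90],(315,315),interpolation=3)]))
g=cv2.cvtColor(im,6)[v0:v0+90,u0:u0+90]; cs,_=cv2.findContours((g>110).astype(np.uint8),0,1)
for k in cs:
    if cv2.contourArea(k)>60:
        x,y,w,h=cv2.boundingRect(k); print(x+u0,y+v0,w,h,cv2.contourArea(k))
E
```

```text
[ 0.49961819 -0.33290289  0.10595279] [4.14385756e-04 6.71760368e-01 7.40768409e-01 2.43916687e-05] 0.5031978104621179 9.75
279.31521180198644 217.93896096966878
234 172
259 235 10 11 71.0
300 230 11 11 76.0
267 206 31 31 697.0
234 172 90 90 2945.0
```

View pics/w3c.png

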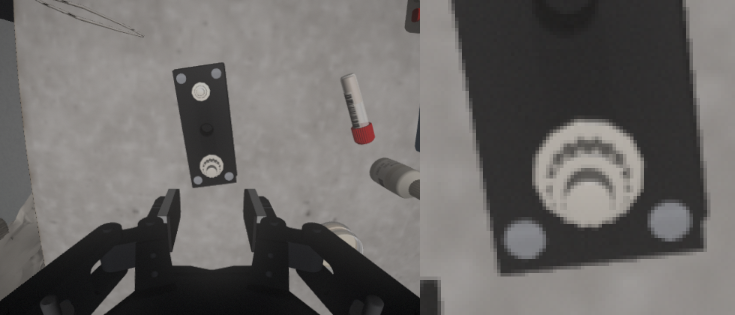

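The larger rivet is upright with its pin raised. Its flange centre is at about (282,221.5), between the pads, and the small rivet is well clear.

```bash
python3 - <<'E'
from h import *
o=sensors.get_obs(); T=tool(o); c=cam("wrist",T)
print(tl(T,onz(c,[(282.2,221.2),(267,221),(298,221),(282,206),(282,237)],.0305)))
# pin top: crop blob ~ (588-420, 203)/3.5
print(tl(T,onz(c,[(234+168/3.5,172+203/3.5)],.049)))
from scipy.spatial.transform import Rotation
# hole refined
print(tl(T,onz(c,[(290.2,224.0)],.0305)))
E
```

```text
[[-2.64, 0.48, 75.5], [-2.48, -10.88, 75.49], [-2.49, 12.28, 75.51], [9.18, 0.33, 75.49], [-15.33, 0.32, 75.51]]
[[-2.69, 0.34, 57.0]]
[[-4.87, 6.47, 75.5]]
```

Call:
carry_out:
  deltas: "-2.6 0.4 20 0 0 0 0.5; -2.6 0.4 40 0 0 0 0.5; -2.6 0.4 60 0 0 0 0.5; -2.6 0.4 70 0 0 0 0.5; -2.6 0.4 73 0 0 0 0.5; -2.6 0.4 73 0 0 0 0.5; -2.6 0.4 73 0 0 0 0.7; -2.6 0.4 73 0 0 0 0.8; -2.6 0.4 73 0 0 0 0.9; -2.6 0.4 73 0 0 0 0.9; -2.6 0.4 73 0 0 0 0.9; -2.6 0.4 73 0 0 0 0.9"

```text
time_s: 11.3
eef_pos: [0.5, -0.3367, 0.0332]
eef_rot: [0.001, 0.672, 0.74, -0.0]
wrist_force: [-1.0, 0.2, 6.2]
opening: 0.133
grasp_force: 58.7
```

```bash
python3 - <<'E'
from h import *
o=sensors.get_obs(); print(o["opening"],o["wrist_force"],o["torque"])
im=vision.camera("wrist"); s=vision.camera("side"); cv2.imwrite("pics/w4.png",im); cv2.imwrite("pics/s4.png",s)
T=tool(o); u,v=proj(cam("wrist",T),o["eef_pos"]); print(u,v,proj(cam("side"),o["eef_pos"])); u,v=int(u),int(v)
p,q=map(int,proj(cam("side"),o["eef_pos"]))
cv2.imwrite("pics/w4c.png",np.hstack([cv2.resize(im[v-60:v+40,u-50:u+50],(400,400),interpolation=3),cv2.resize(s[q-50:q+30,p-40:p+40],(400,400),interpolation=3)]))
E
```

```text
0.13278879800678997 [-0.96603261  0.17122535  6.19302415] [0.10879399 0.2495696  0.06210134]
281.2601447290275 264.338938971869 [235.25742807 286.83799209]
```

View pics/w4c.png

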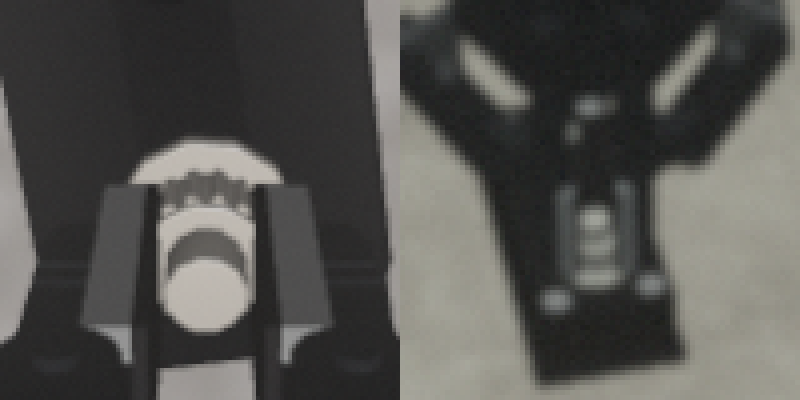

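The pads hold the collar just above the flange, with the pin raised and centred at crop (205,295). I'll lift straight up and measure the rivet's offset in the hand.

Call:
carry_out:
  deltas: "0 0 -5 0 0 0 0.9; 0 0 -15 0 0 0 0.9; 0 0 -35 0 0 0 0.9; 0 0 -60 0 0 0 0.9; 0 0 -80 0 0 0 0.9; 0 0 -100 0 0 0 0.9; 0 0 -110 0 0 0 0.9; 0 0 -110 0 0 0 0.9; 0 0 -110 0 0 0 0.9"

```text
time_s: 12.52
eef_pos: [0.4991, -0.3359, 0.1413]
eef_rot: [-0.001, 0.672, 0.74, 0.0]
wrist_force: [-0.3, 0.5, -0.3]
opening: 0.129
grasp_force: 58.6
```

```bash
python3 - <<'E'
from h import *
o=sensors.get_obs(); print(o["eef_pos"],o["opening"],o["wrist_force"],o["time_s"])
im=vision.camera("wrist"); cv2.imwrite("pics/w5.png",im)
T=tool(o); c=cam("wrist",T)
a=cv2.imread("pics/w4.png")
g=cv2.cvtColor(im,6); h=cv2.cvtColor(a,6)
zt=o["eef_pos"][2]+.049-.0332
for k,G in (("before",h),("after",g)):
    m=(G[225:300,255:310]>150).astype(np.uint8); n,l,st,ce=cv2.connectedComponentsWithStats(m)
    for i in range(1,n):
        if st[i,4]>40: print(k,st[i].tolist(),(ce[i]+[255,225]).round(1).tolist())
print(tl(T,onz(c,[(282.2,277.9)],zt)))
hw=(np.array([[.55541535,.06654972,.066]])+[[0,0,0]])
q=T[:3,:3]@np.array([-.0007,.0059,0]); print("hole world",hw+q)
cv2.imwrite("pics/w5c.png",np.hstack([cv2.resize(x[200:300,231:331],(400,400),interpolation=3) for x in (a,im)]))
E
```

```text
[ 0.49911177 -0.3359084   0.14133318] 0.12948612993224856 [-0.33578756  0.47881435 -0.32246489] 12.525
before [9, 15, 37, 10, 234] [282.1, 244.7]
before [16, 29, 23, 17, 163] [281.4, 260.3]
before [17, 44, 21, 17, 283] [282.1, 277.1]
before [17, 70, 22, 5, 80] [283.3, 297.5]
after [10, 15, 35, 10, 204] [282.2, 244.6]
after [17, 31, 22, 12, 134] [282.6, 259.8]
after [17, 44, 21, 18, 293] [282.0, 277.8]
[[1.06, 0.48, -15.8]]
hole world [[0.56135527 0.06641823 0.06599292]]
```

View pics/w5c.png

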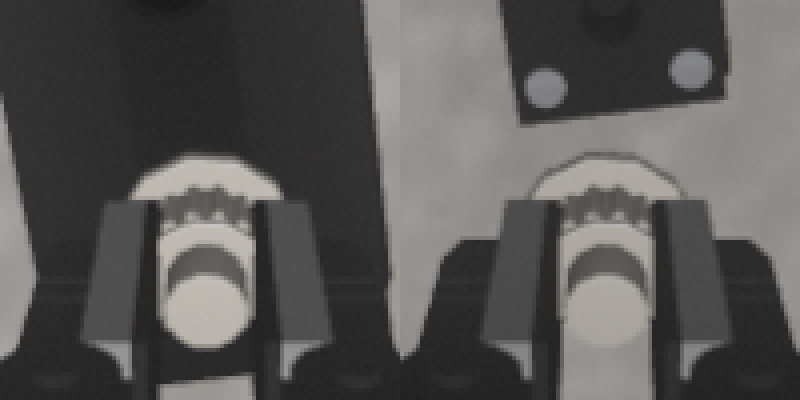

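Call:
carry_out:
  deltas: "45 11 0 0 0 0 0.9; 95 24 0 0 0 0 0.9; 145 37 0 0 0 0 0.9; 195 50 0 0 0 0 0.9; 245 62 0 0 0 0 0.9; 295 75 0 0 0 0 0.9; 345 88 0 0 0 0 0.9; 380 97 0 0 0 0 0.9; 393.3 100.5 0 0 0 0 0.9; 393.3 100.5 10 0 0 0 0.9; 393.3 100.5 20 0 0 0 0.9; 393.3 100.5 30 0 0 0 0.9"

```text
time_s: 14.08
eef_pos: [0.5615, 0.0635, 0.111]
eef_rot: [-0.0, 0.673, 0.74, -0.0]
wrist_force: [-1.1, 0.3, -0.9]
opening: 0.131
grasp_force: 58.6
```

Call:
carry_out:
  deltas: "0 0 5 0 0 0 0.9; 0 0 8 0 0 0 0.9; 0 0 8 0 0 0 0.9; 0 0 8 0 0 0 0.9"

```text
time_s: 14.58
eef_pos: [0.5622, 0.0647, 0.1047]
eef_rot: [0.0, 0.672, 0.74, 0.0]
wrist_force: [0.1, 1.6, -0.8]
opening: 0.132
grasp_force: 58.6
```

```bash
python3 - <<'E'
from h import *
o=sensors.get_obs(); T=tool(o); c=cam("wrist",T); print(o["eef_pos"],o["eef_rot"],o["wrist_force"])
im=vision.camera("wrist"); cv2.imwrite("pics/w6.png",im)
print("err", tl(T,[np.array([.56136,.06642,.066])]))
g=cv2.cvtColor(im,6)
print("hole px",proj(c,np.array([.56136,.06642,.066])))
m=(g[225:300,255:310]>150).astype(np.uint8); n,l,st,ce=cv2.connectedComponentsWithStats(m)
for i in range(1,n):
    if st[i,4]>40: print(st[i].tolist(),(ce[i]+[255,225]).round(1).tolist())
cv2.imwrite("pics/w6c.png",cv2.resize(im[150:300,200:360],(640,600),interpolation=3))
E
```

```text
[0.5622182  0.06473677 0.1046505 ] [2.68273349e-04 6.72358805e-01 7.40225324e-01 1.87406000e-04] [ 0.09198865  1.61871802 -0.84936037]
err [[1.76, -0.72, 38.65]]
hole px [280.29522116 233.65312682]
[18, 1, 16, 11, 117] [280.5, 231.2]
[10, 15, 35, 9, 178] [282.2, 244.4]
[17, 31, 21, 10, 106] [281.9, 259.3]
[18, 44, 19, 17, 247] [282.0, 277.2]
```

View pics/w6c.png

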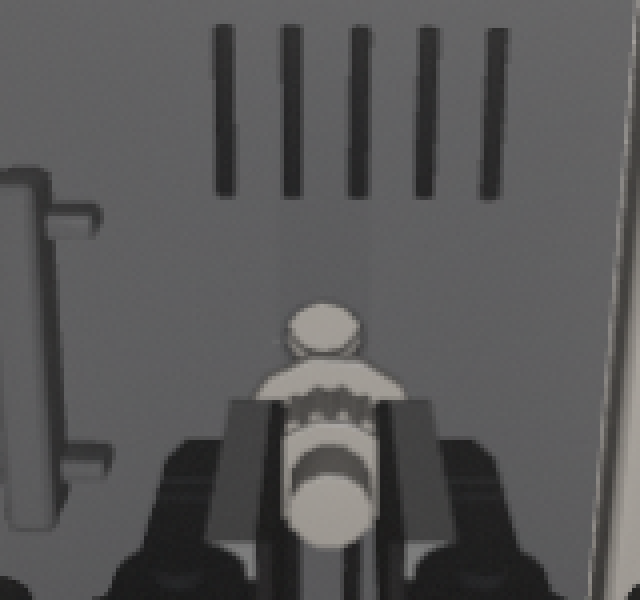

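The hole rim is centred near pixel (281,234), within 0.5 mm of prediction. I'll correct by (+0.4, -0.7) mm and go down until the legs are just above the cover.

Call:
carry_out:
  deltas: "0.4 -0.7 5 0 0 0 0.9; 0.4 -0.7 10 0 0 0 0.9; 0.4 -0.7 14 0 0 0 0.9; 0.4 -0.7 14 0 0 0 0.9; 0.4 -0.7 14 0 0 0 0.9; 0.4 -0.7 14 0 0 0 0.9"

```text
time_s: 15.38
eef_pos: [0.5614, 0.0651, 0.0905]
eef_rot: [0.0, 0.672, 0.74, 0.0]
wrist_force: [-0.1, 0.3, 0.1]
opening: 0.135
grasp_force: 58.6
```

```bash
python3 - <<'E'
from h import *
o=sensors.get_obs(); T=tool(o); c=cam("wrist",T); print(o["eef_pos"],o["wrist_force"])
im=vision.camera("wrist"); cv2.imwrite("pics/w7.png",im)
print("err", tl(T,[np.array([.56136,.06642,.066]),np.array([.5618,.0661,.066])]))
E
```

```text
[0.56136529 0.0650952  0.09048085] [-0.13955999  0.28761848  0.11746474]
err [[1.32, 0.11, 24.48], [0.96, 0.52, 24.48]]
```

Call:
carry_out:
  deltas: "0 0 1.5 0 0 0 0.9; 0 0 3 0 0 0 0.9; 0 0 4.5 0 0 0 0.9; 0 0 6 0 0 0 0.9; 0 0 6 0 0 0 0.9"

```text
time_s: 16.05
eef_pos: [0.5611, 0.0651, 0.0841]
eef_rot: [-0.0, 0.672, 0.74, -0.0]
wrist_force: [0.2, 0.8, -0.8]
opening: 0.132
grasp_force: 58.6
```

Call:
carry_out:
  deltas: "0 0 1.5 0 0 0 0.9; 0 0 3 0 0 0 0.9; 0 0 4.5 0 0 0 0.9; 0 0 6 0 0 0 0.9; 0 0 6 0 0 0 0.9"

```text
time_s: 16.68
eef_pos: [0.5611, 0.0651, 0.0781]
eef_rot: [-0.0, 0.672, 0.74, -0.0]
wrist_force: [-0.2, 0.4, 0.3]
opening: 0.133
grasp_force: 58.6
```

Call:
carry_out:
  deltas: "0 0 1 0 0 0 0.9; 0 0 2 0 0 0 0.9; 0 0 3 0 0 0 0.9; 0 0 4 0 0 0 0.9; 0 0 4 0 0 0 0.9"

```text
time_s: 17.3
eef_pos: [0.5611, 0.0651, 0.0741]
eef_rot: [-0.0, 0.672, 0.74, -0.0]
wrist_force: [-0.5, -0.1, -0.0]
opening: 0.134
grasp_force: 58.6
```

Inserting freely. I now creep to the seat.

Call:
carry_out:
  deltas: "0 0 0.5 0 0 0 0.9; 0 0 1 0 0 0 0.9; 0 0 1.5 0 0 0 0.9; 0 0 2 0 0 0 0.9; 0 0 2 0 0 0 0.9"

```text
time_s: 17.92
eef_pos: [0.5612, 0.0651, 0.0722]
eef_rot: [-0.0, 0.672, 0.74, -0.0]
wrist_force: [0.2, 0.8, -1.2]
opening: 0.132
grasp_force: 58.6
```

Call:
carry_out:
  deltas: "0 0 0.5 0 0 0 0.9; 0 0 1 0 0 0 0.9; 0 0 1 0 0 0 0.9"

```text
time_s: 18.3
eef_pos: [0.5612, 0.0651, 0.0713]
eef_rot: [-0.0, 0.672, 0.74, -0.0]
wrist_force: [-0.3, 0.3, -0.9]
opening: 0.134
grasp_force: 58.6
```

Call:
carry_out:
  deltas: "0 0 0.4 0 0 0 0.9; 0 0 0.8 0 0 0 0.9; 0 0 0.8 0 0 0 0.9"

```text
time_s: 18.68
eef_pos: [0.5612, 0.0651, 0.0706]
eef_rot: [0.0, 0.672, 0.74, 0.0]
wrist_force: [-0.6, 1.0, 1.1]
opening: 0.133
grasp_force: 58.8
```

Call:
carry_out:
  deltas: "0 0 0.4 0 0 0 0.9; 0 0 0.8 0 0 0 0.9; 0 0 0.8 0 0 0 0.9"

```text
time_s: 19.05
eef_pos: [0.5612, 0.0651, 0.0697]
eef_rot: [0.0, 0.672, 0.74, 0.0]
wrist_force: [-1.3, 0.5, 0.7]
opening: 0.135
grasp_force: 58.9
```

Call:
carry_out:
  deltas: "0 0 0.4 0 0 0 0.9; 0 0 0.8 0 0 0 0.9; 0 0 0.8 0 0 0 0.9"

```text
time_s: 19.42
eef_pos: [0.5612, 0.0651, 0.0689]
eef_rot: [-0.0, 0.672, 0.74, -0.0]
wrist_force: [-1.0, -0.2, 2.2]
opening: 0.131
grasp_force: 59.0
```

Call:
carry_out:
  deltas: "0 0 0 0 0 0 0.8; 0 0 0 0 0 0 0.7; 0 0 0 0 0 0 0.65; 0 0 0 0 0 0 0.65; 0 0 -5 0 0 0 0.65; 0 0 -15 0 0 0 0.65; 1 0 -30 0 0 0 0.65; 1 0 -35 0 0 0 0.65; 1 0 -35 0 0 0 1; 1 0 -35 0 0 0 1; 1 0 -35 0 0 0 1; 1 0 -35 0 0 0 1"

```text
time_s: 20.92
eef_pos: [0.5609, 0.0661, 0.1035]
eef_rot: [-0.0, 0.672, 0.74, -0.0]
wrist_force: [-0.4, 0.7, -0.2]
opening: 0.001
grasp_force: 0.0
```

```bash
python3 - <<'E'
from h import *
o=sensors.get_obs(); T=tool(o); c=cam("wrist",T); print(o["eef_pos"],o["wrist_force"],o["opening"])
im=vision.camera("wrist"); s=vision.camera("side"); cv2.imwrite("pics/w8.png",im); cv2.imwrite("pics/s8.png",s)
p=np.array([.5615,.0662,.066])
print(proj(c,p),proj(c,p+[0,0,.021]),proj(cam("side"),p))
g=cv2.cvtColor(im,6)
n,l,st,ce=cv2.connectedComponentsWithStats((g[200:300,240:330]>130).astype(np.uint8))
for i in range(1,n):
    if st[i,4]>40: print((st[i,:4]+[240,200,0,0]).tolist(),(ce[i]+[240,200]).round(1).tolist())
u,v=map(int,proj(c,p)); a,b=map(int,proj(cam("side"),p))
cv2.imwrite("pics/c8.png",np.hstack([cv2.resize(im[v-50:v+50,u-50:u+50],(400,400),interpolation=3),cv2.resize(s[b-40:b+25,a-33:a+32],(400,400),interpolation=3)]))
E
```

```text
[0.56087495 0.06608148 0.10353004] [-0.37677283  0.65464345 -0.16385092] 0.0007055012578313068
[282.48607026 236.84770889] [282.4927875  250.79448178] [265.47161461 161.68195857]
[265, 221, 37, 29] [282.5, 236.3]
```

View pics/c8.png

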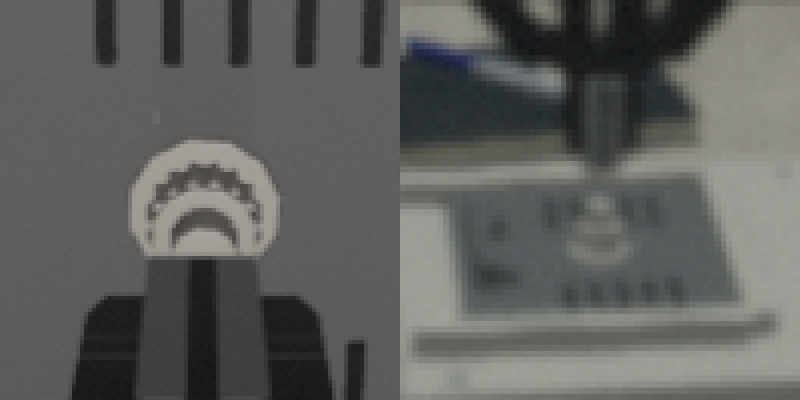

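The flange sits flat on the cover with the pin raised, and the shut tips are over the pin. I'll go down to it.

Call:
carry_out:
  deltas: "0 0.5 6 0 0 0 1; 0 0.5 11 0 0 0 1; 0 0.5 14 0 0 0 1; 0 0.5 15 0 0 0 1; 0 0.5 16 0 0 0 1; 0 0.5 17 0 0 0 1; 0 0.5 17 0 0 0 1"

```text
time_s: 21.9
eef_pos: [0.5617, 0.0661, 0.087]
eef_rot: [0.0, 0.672, 0.74, 0.0]
wrist_force: [0.3, 0.1, 0.5]
opening: -0.002
grasp_force: 0.1
```

Call:
carry_out:
  deltas: "0 0 0.5 0 0 0 1; 0 0 1 0 0 0 1; 0 0 1.5 0 0 0 1; 0 0 2 0 0 0 1; 0 0 2 0 0 0 1"

```text
time_s: 22.52
eef_pos: [0.5617, 0.0662, 0.085]
eef_rot: [0.0, 0.672, 0.74, 0.0]
wrist_force: [-0.3, -0.6, 2.1]
opening: -0.002
grasp_force: 1.1
```

Call:
carry_out:
  deltas: "0 0 0.5 0 0 0 1; 0 0 1 0 0 0 1; 0 0 1.5 0 0 0 1; 0 0 2 0 0 0 1; 0 0 2 0 0 0 1"

```text
time_s: 23.15
eef_pos: [0.5619, 0.0661, 0.0839]
eef_rot: [0.0, 0.672, 0.74, 0.0]
wrist_force: [-4.3, -0.8, 9.4]
opening: -0.001
grasp_force: 4.8
```

Call:
carry_out:
  deltas: "0 0 0.5 0 0 0 1; 0 0 1 0 0 0 1; 0 0 1 0 0 0 1"

```text
time_s: 23.52
eef_pos: [0.562, 0.0661, 0.0833]
eef_rot: [0.0, 0.672, 0.74, 0.0]
wrist_force: [-4.5, 0.0, 12.2]
opening: 0.001
grasp_force: 6.2
```

Call:
carry_out:
  deltas: "0 0 0.5 0 0 0 1; 0 0 1 0 0 0 1; 0 0 1 0 0 0 1"

```text
time_s: 23.9
eef_pos: [0.562, 0.0661, 0.0823]
eef_rot: [0.0, 0.672, 0.74, 0.0]
wrist_force: [-4.2, -0.7, 13.2]
opening: -0.003
grasp_force: 6.2
```

Call:
carry_out:
  deltas: "0 0 0.5 0 0 0 1; 0 0 1 0 0 0 1; 0 0 1.5 0 0 0 1; 0 0 2 0 0 0 1; 0 0 2 0 0 0 1"

```text
time_s: 24.52
eef_pos: [0.5619, 0.0661, 0.0803]
eef_rot: [0.0, 0.672, 0.74, 0.0]
wrist_force: [-4.6, -0.0, 12.6]
opening: 0.002
grasp_force: 6.2
```

Call:
carry_out:
  deltas: "0 0 0.5 0 0 0 1; 0 0 1 0 0 0 1; 0 0 1.5 0 0 0 1; 0 0 1.5 0 0 0 1"

```text
time_s: 25.02
eef_pos: [0.5619, 0.0662, 0.0788]
eef_rot: [0.0, 0.672, 0.74, 0.0]
wrist_force: [-5.8, -0.3, 12.5]
opening: -0.001
grasp_force: 6.2
```

Call:
carry_out:
  deltas: "0 0 0.5 0 0 0 1; 0 0 1 0 0 0 1; 0 0 1 0 0 0 1"

```text
time_s: 25.4
eef_pos: [0.5619, 0.0662, 0.0777]
eef_rot: [0.0, 0.672, 0.74, 0.0]
wrist_force: [-5.2, -0.7, 12.0]
opening: -0.001
grasp_force: 6.2
```

Call:
carry_out:
  deltas: "0 0 0.4 0 0 0 1; 0 0 0.8 0 0 0 1; 0 0 0.8 0 0 0 1"

```text
time_s: 25.78
eef_pos: [0.5619, 0.0661, 0.0769]
eef_rot: [0.0, 0.672, 0.74, 0.0]
wrist_force: [-4.8, 0.8, 13.1]
opening: 0.0
grasp_force: 6.3
```

Call:
carry_out:
  deltas: "0 0 0.5 0 0 0 1; 0 0 0.5 0 0 0 1"

```text
time_s: 26.02
eef_pos: [0.5619, 0.0662, 0.0764]
eef_rot: [0.0, 0.672, 0.74, 0.0]
wrist_force: [-4.9, -0.7, 12.3]
opening: -0.003
grasp_force: 6.2
```

Call:
carry_out:
  deltas: "0 0 0.4 0 0 0 1; 0 0 0.4 0 0 0 1"

```text
time_s: 26.28
eef_pos: [0.5619, 0.0661, 0.076]
eef_rot: [0.0, 0.672, 0.74, 0.0]
wrist_force: [-4.3, -0.1, 12.0]
opening: -0.002
grasp_force: 6.3
```

Call:
carry_out:
  deltas: "0 0 0.4 0 0 0 1; 0 0 0.4 0 0 0 1"

```text
time_s: 26.52
eef_pos: [0.562, 0.0661, 0.0759]
eef_rot: [0.0, 0.672, 0.74, 0.0]
wrist_force: [-5.2, 0.2, 14.6]
opening: -0.004
grasp_force: 7.4
```

Call:
carry_out:
  deltas: "0 0 0.4 0 0 0 1; 0 0 0.4 0 0 0 1"

```text
time_s: 26.78
eef_pos: [0.562, 0.0661, 0.0759]
eef_rot: [0.0, 0.672, 0.74, 0.0]
wrist_force: [-6.7, -0.3, 16.9]
opening: -0.001
grasp_force: 8.7
```

The pin is flush: the travel stopped at z=0.0759 as the force climbed. I retreat and check.

Call:
carry_out:
  deltas: "0 0 -3 0 0 0 1; 0 0 -15 0 0 0 1; 0 0 -40 0 0 0 1; 0 0 -80 0 0 0 1; -30 -20 -110 0 0 0 1; -60 -20 -110 0 0 0 0.5; -60 -20 -110 0 0 0 0.5; -60 -20 -110 0 0 0 0.5; -60 -20 -110 0 0 0 0.5"

```text
time_s: 27.9
eef_pos: [0.5471, 0.0054, 0.1834]
eef_rot: [-0.001, 0.672, 0.741, -0.0]
wrist_force: [0.4, 0.8, 0.2]
opening: 0.498
grasp_force: 0.0
```

```bash
python3 - <<'E'
from h import *
o=sensors.get_obs(); T=tool(o); c=cam("wrist",T); print(o["eef_pos"],o["wrist_force"],o["time_s"])
im=vision.camera("wrist"); g=cv2.cvtColor(im,6)
p=np.array([.5617,.0662,.063]); u,v=proj(c,p); print("flange pred",u,v,"flush top",proj(c,p+[0,0,.013]),"raised",proj(c,p+[0,0,.021]))
u0,v0=int(u)-25,int(v)-25; w=g[v0:v0+50,u0:u0+50]
n,l,st,ce=cv2.connectedComponentsWithStats((w>125).astype(np.uint8))
for i in range(1,n):
    if st[i,4]>8: print((st[i]+[u0,v0,0,0,0]).tolist(),(ce[i]+[u0,v0]).round(1).tolist())
print(w[4:46:2,7:43:2])
E
```

```text
[0.54710161 0.00536994 0.1834108 ] [0.41860742 0.82060409 0.18513207] 27.9
flange pred 306.2876243546464 133.37510378696493 flush top [307.50173412 134.23272737] raised [308.31251119 134.8056033 ]
[293, 119, 28, 29, 643] [306.5, 132.9]
[[105 105 105 104 106 105 105 105 106 106 104 105 105 105 105 103 106 105]
 [105 106 105 105 105 106 104 104 104 104 104 104 104 104 105 104 106 105]
 [105 104 105 105 104 104 104 104 104 103 104 103 105 104 104 104 104 104]
 [105 105 104 104 104 104 104 105  99  99 101 104 104 103 105 105 104 105]
 [104 104 104 104 105 104 110 162 175 174 172 170 151 105 105 103 105 103]
 [105 104 104 103 106 159 174 176 175 175 166 175 175 168 118 104 104 105]
 [103 104 104 104 147 174 157 168 134 161 157 162 149 176 174 126 103 103]
 [104 104 104 116 175 175 130 165 172 176 175 175 172 153 175 161 104 102]
 [104 105 100 167 174 148 157 175 175 175 175 175 174 173 169 174 118 103]
 [105 104 103 175 174 122 175 174 175 175 176 175 173 174 170 173 145 103]
 [102 102 113 174 170 154 174 174 175 174 174 175 173 174 171 171 149 102]
 [103 103 123 172 173 136 173 170 173 173 173 171 171 172 170 157 140 103]
 [103 102 124 173 172 165 172 169 169 171 170 169 169 171 165 173 141 102]
 [102 104  92 166 172 130 171 171 167 166 166 166 167 170 165 171 123 102]
 [102 103 102 126 171 171 166 170 169 169 169 168 169 164 171 147 101 102]
 [102 102 102  92 167 169 139 146 168 167 167 169 162 143 169 108 102 102]
 [101 102 101 102 100 154 170 170 146 153 148 145 169 169 115 102 102 101]
 [103 102 101 102 102 100 120 168 167 168 168 167 121 101 102 101 102 102]
 [102 102 102 102 101 101 100 100 100  93  87 101 100 101 102 101 102 101]
 [101 101 100 101 102 101 100 100 100 100  99 101 101 101 102 101 101 101]
 [102 102 102 101 102 101  99 100  99 100 100 100 100 100 101 101 101 101]]
```

The collar's face is uniform, with no raised pin or shaded side. The flange is at the predicted place for a pressed cover.

```bash
python3 -c "
from bench import ctrl; print(ctrl.hand_in())"
```

```text
the job is handed in; nothing more can be done
None
```

I pushed the cover home, set the larger rivet with its pin raised, pressed the pin flush at no more than about 17 N (end-of-move readings), and handed the job in at about 28 s; I couldn't see the legs under the deck, and no verdict was shown.

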